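# Seat the chocolate block in its gift board and turn the keeper over it

## Task

Turn the brass keeper on the wooden gift board aside, then take the house-shaped chocolate block (the one with a single pointed end) and seat it flat in the matching pocket, setting it down gently: do not drop it in or force it. Then turn the keeper back over the block up to its stop, leaving the other two blocks and the jar near the board where they stand.

Things in the scene. Friction and masses are not known exactly. Their poses are not given: they have to be found in the camera images.
- house_block: The block to seat: dark chocolate, about 250 g, 30 mm thick, house-shaped from above, the only one with exactly one pointed end. Lies flat. Origin: centre of the underside; x along its length to the tip. Tip (90 degrees) at x=+62 mm, straight sides y=+-28 mm from x=+34 to the square end at x=-62 mm. Centre of mass near x=-8 mm.
- board: Beech gift board fixed to the counter, 200 x 130 mm, 30 mm high, with a house-shaped pocket 14 mm deep, its floor 16 mm above the counter. Origin: on the underside, under the pocket's centre; x points to the pocket's pointed end, z up. The board spans x=-110 to +90 mm, y=+-65 mm.
- pocket (a point): Centre of the pocket's floor, 16 mm above the board's origin, axes as the board. The seated block's origin is here, its x along the board's x. Pocket: square end at x=-64.5 mm, sides y=+-30.5 mm, point at x=+65.5 mm, so 2.5 mm of play all round; the seated block stands 16 mm proud of the board.
- keeper_arm (a joint): Angle (rad) of the keeper, a flat brass bar turning level about a vertical pin at x=-84 mm, y=0 of the board. 0: on its stop, pointing along board +x over the pocket's square end. Grows counterclockwise from above; at 1.57 it points along board +y, clear of the pocket; stop at 1.75. Light friction (about 1 N at the knob); it stays where left.
- knob (a point): Middle of the keeper's knob: an upright dark wooden cylinder, 18 mm diameter, standing on the bar 48 mm from the pin, from 56.5 to 84.5 mm above the counter (this point: 70.5 mm). The bar is 16 mm wide, 8 mm thick, reaches 56 mm from the pin; its underside is 48.5 mm above the counter, 2.5 mm over a seated block.
- plain_block: Decoy: plain rectangular block of the same chocolate, 124 x 56 x 30 mm; no points, does not fit the pocket. Origin: centre of the underside, x along its length, z up. Leave it alone.
- long_block: Decoy: block of the same chocolate with a 90-degree point at both ends, 160 mm from tip to tip, 56 wide, 30 thick; too long for the pocket. Origin: centre of the underside, x along its length, z up. Leave it alone.
- jar: Amber glass jar with a brass cap, 64 mm diameter, 78 mm tall, the one standing between the board and the blocks, further from the robot. Origin: centre of the underside.
Things that resemble listed ones, but are neither listed nor needed, are in the scene too. What is shaped like the house_block but green or grey is not meant.

How it is judged:
On the way, in this order (a step that is already met when the one before it is completed fails the run):
1. the keeper is turned aside, clear of the pocket (over 1.2 rad) (value of joint keeper_arm above 1.2 rad), for 0.2 s.
2. the house-shaped block is seated flat in the pocket, with the keeper still aside (z of house_block in the frame of pocket between -0.003 and 0.003 m and horizontal distance between house_block and pocket below 0.007 m and angle between the x axis of house_block and the x axis of board, either way round below 0.1 rad and angle between house_block's own z axis and vertical below 0.03 rad and value of joint keeper_arm above 0.8 rad), for 0.2 s.
3. the keeper is turned back over the seated block (z of house_block in the frame of pocket between -0.003 and 0.003 m and horizontal distance between house_block and pocket below 0.007 m and angle between the x axis of house_block and the x axis of board, either way round below 0.1 rad and angle between house_block's own z axis and vertical below 0.03 rad and value of joint keeper_arm below 0.2 rad), for 0.2 s.
At the end, for the whole second after the job is handed in: The house-shaped block rests on the pocket's floor (within 3 mm in height, 7 mm of the pocket's centre, level within 0.03 rad, along the pocket within 0.1 rad), at rest, and the keeper lies across it, within 0.2 rad of its closed stop (all of step 3 and linear speed of house_block below 0.02 m/s and angular speed of house_block below 0.15 rad/s); the robot touches nothing.
It fails at once if another block or the jar near the board was moved by more than 30 mm (distance of any of plain_block, long_block, jar from where it was at the start of the episode above 0.03 m).
It fails at once if the block was forced or slammed against the board (over 60 N) (contact force between house_block and board above 60 N).
It fails at once if the house-shaped block was dropped: it fell freely, more than about 10 mm (over 0.45 m/s while not held) (linear speed of house_block above 0.45 m/s and contact force between the fingers and house_block below 0.1 N).
It also fails if it takes over 67 s, if anything falls off the work surface, if the arm or the gripper's body presses on something with over 40 N, if the wrist force passes 120 N, or if a joint passes its speed limit or range.

## Robot

A 6-joint arm with a two-finger parallel gripper is mounted at the origin on the work surface. World frame = base frame: x ahead of the robot, y to its left, z up, the work surface at z = 0. Lengths are in m, angles in rad, forces in N, time in s.
With the tool pointing down it reaches from about 0.3 to 0.95 m from the base axis. Payload 3.1 kg.
Tool frame: the origin (TCP) lies at the very end of the fingers, on their centre line; the grasp point (between the pads) lies 19 mm behind it; z points along the fingers, y is the line along which they close (so a half turn about z gives the same grasp; the last joint's range is limited). The gripper opens to 85 mm and grips with 20 to 120 N. Pads are 22 mm wide; open, the fingers measure 114 mm over their backs; the gripper's body (76 mm by 85 mm) begins 54 mm behind the grasp point. The pads swing forward as they close: fully open they stand 13 mm farther back than shut.
Start: joints at [-1.385, 0.308, 1.634, -0, 1.2, -0.07], TCP at [0.158, -0.605, 0.231] pointing down, gripper open.
Joint ranges: [-3.06, 3.06], [-0.79, 1.96], [0.05, 2.63], [-1.19, 4.34], [0.05, 2.64], [-2.94, 2.94]. Speed limits (rad/s): [2.79, 2.79, 3.14, 3.14, 3.14, 3.14].

## Interface

Orientations are given as a rotation vector (axis times angle).
In Python, from rig import arm gives the robot as it stands.
- The arm moves only by the tool drive_tool, never from a script. Its arguments are lists of equal length, an entry for each row: "xyz": the shift along the world's x, y, z in cm, a list of three; "rot": the turn, a rotation vector about the world's x, y, z in rad, a list of three. In form: {"xyz": [[dx, dy, dz], ...], "rot": [[ax, ay, az], ...]}. A call has 1 to 5 rows; each row shifts and turns the commanded pose from where the row before left it; what a row does not reach is not made up. A row lasts 1/8 s, in which the tool goes at most 62.5 mm and 10.7 degrees, less where a joint would pass 70% of its speed; a pose out of reach is approached as far as the arm can. A call with a gripper value outside its range is refused whole. "grip" is the closure in counts, from 0 (fully open) to 255 (shut), set as the call begins (left out, the last holds). The fingers move at their own pace and stop on an object; "squeeze" is the grip in N (left out, the last holds). Time passes only in rows, so rows that do not move let the fingers close. It gives the time, the measured TCP pose, the force, the opening and the grip force at its end, in the units of the state.
- arm.get_obs(): the state, without advancing time (a new reading comes with each control period).
- arm.get_image(name): name is "scene" or "top" or "wrist"; returns the picture (400x640x3 uint8, red, green, blue); there is no depth.
- arm.camera_info(name): a dict with "K" (3x3 intrinsics, pixels), "D" ([k1, k2, p1, p2, k3] as OpenCV has them; the pictures are not rectified), "position" and "orientation" of the camera in the world. Camera axes: x right, y down, z forward; pixel columns grow to the right and rows downward; lengths in m; the calibration is good to about 2 mm. A picture is of the moment at which its call begins: read the wrist's pose just before it. camera_info takes no time and is no camera call; for the wrist camera it gives the pose at the moment of the call.
- arm.sign_off(): hands the job in; it is judged then, once.
The state is a dict: "time_s": time; "joint_pos": joint angles; "qvel": joint speeds; "tau": joint torques, N m; "position": TCP position; "tcp_rot": TCP orientation; "wrist_force": force on the tool from outside, world axes, zero at the start; "wrist_torque": the same for the moment, N m; "gripper_width": opening from 0.0 (shut) to 1.0 (fully open); "grip_force": force on a finger pad.
Only numpy, scipy, OpenCV 4.12 (cv2) and the standard library are available. Lean on these libraries where they do the work, as an engineer would, in place of code of your own. Each camera call takes 0.05 s, during which the arm holds its last target. There are 200 camera calls.

## Working session

There is one attempt and no reset: what is moved stays moved. The work goes in short steps, Python scripts to look and compute and a tool call to move; the robot and the scene stay as the last step left them, time stands still between calls to the robot, and variables do not carry over. Pictures are saved under pics/ and viewed, at most 10 in all, crops included, and the job is handed in when it is done.

Besides the shell and the picture viewer there is one more tool, called after ">>>" as name(argument=value, ...) on one line, values as JSON. drive_tool: Moves the arm, as the interface text tells. Its arguments: {"type":"object","properties":{"xyz":{"type":"array"},"rot":{"type":"array"},"grip":{"type":"number"},"squeeze":{"type":"number"}},"required":["xyz","rot"]}

```bash
mkdir -p pics; cat > h.py <<'E'
import numpy as np, cv2
from scipy.spatial.transform import Rotation as R
from rig import arm
def rot(o):
    o=np.array(o,float)
    if o.shape==(3,3): return o
    return R.from_rotvec(o).as_matrix() if o.size==3 else R.from_quat(o).as_matrix()
def px2w(ci,pts,z):
    u=cv2.undistortPoints(np.array(pts,float).reshape(-1,1,2),np.array(ci["K"]),np.array(ci["D"])).reshape(-1,2)
    d=(rot(ci["orientation"])@np.c_[u,np.ones(len(u))].T).T
    p=np.array(ci["position"]); z=np.broadcast_to(z,len(u))
    return p+d*((z-p[2])/d[:,2])[:,None]
E
python3 - <<'E'
from h import *
for n in("top","scene"):
    ci=arm.camera_info(n); print(n,ci)
    cv2.imwrite(f"pics/{n}0.png",arm.get_image(n)[:,:,::-1])
o=arm.get_obs();print(o)
E
```

```text
top {'K': array([[509.02658766,   0.        , 316.47281605],
       [  0.        , 509.02658766, 200.37551151],
       [  0.        ,   0.        ,   1.        ]]), 'D': array([-0.15289794,  0.        ,  0.        ,  0.        ,  0.        ]), 'position': array([0.33862376, 0.07647704, 1.06023303]), 'orientation': array([-2.09993438,  2.14329046, -0.22442051])}
scene {'K': array([[381.22358912,   0.        , 317.35815224],
       [  0.        , 381.22358912, 202.57680128],
       [  0.        ,   0.        ,   1.        ]]), 'D': array([0.02170973, 0.        , 0.        , 0.        , 0.        ]), 'position': array([1.15160214, 0.16687596, 0.53797763]), 'orientation': array([-1.53653544, -1.80745472,  0.92778803])}
{'time_s': 0.1, 'joint_pos': array([-1.38469433e+00,  3.08938311e-01,  1.63506574e+00, -1.43841649e-05,
        1.19974556e+00, -6.96977612e-02]), 'qvel': array([-0.00061933, -0.00175119, -0.00166   , -0.00067579,  0.0022545 ,
        0.00096542]), 'tau': array([-1.72358341e-04, -4.16406226e+01, -2.77644682e+01, -4.92344759e-05,
        4.02280188e-03,  1.64987895e-06]), 'position': array([ 0.15796602, -0.60391771,  0.23014617]), 'tcp_rot': array([-3.11379598e+00, -4.00448314e-01,  2.17948613e-04]), 'wrist_force': array([-0.15365804,  0.40163364, -0.12852809]), 'wrist_torque': array([-0.0212334 ,  0.05485862,  0.04237034]), 'grip_force': 0.0, 'gripper_width': 0.9986292129128873}
```

View pics/top0.png

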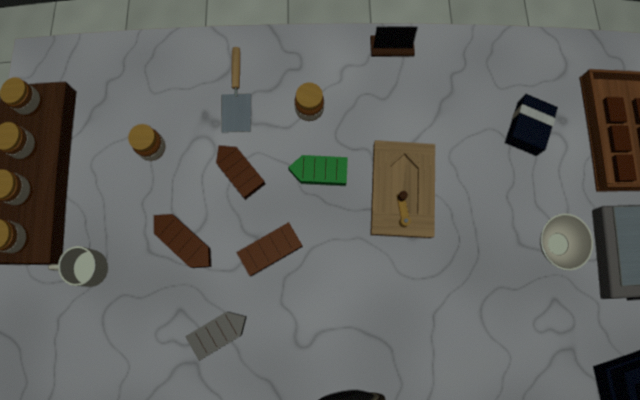

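View pics/scene0.png

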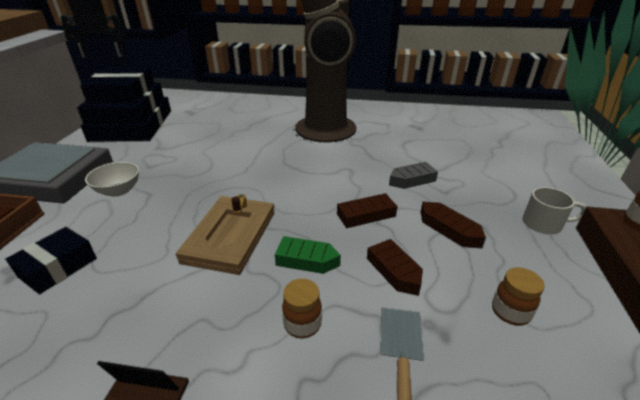

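The top view shows the house block at about (240,172), with the long block at (182,240), the plain block at (270,249) and a green dummy at (318,170). The board is at (403,190), with the keeper knob at (402,197) and its pin near (404,222). The jar is at (309,100). I'll enlarge the crops next.

```bash
python3 - <<'E'
import cv2,numpy as np
a=cv2.imread("pics/top0.png")
f=lambda x,y,w,h:cv2.resize(a[y:y+h,x:x+w],None,fx=5,fy=5,interpolation=cv2.INTER_CUBIC)
c=np.hstack([f(205,135,70,110),f(365,135,80,110)])
c=cv2.convertScaleAbs(c,alpha=1.7)
cv2.imwrite("pics/crop1.png",c);print(c.shape)
E
```

```text
(550, 750, 3)
```

View pics/crop1.png

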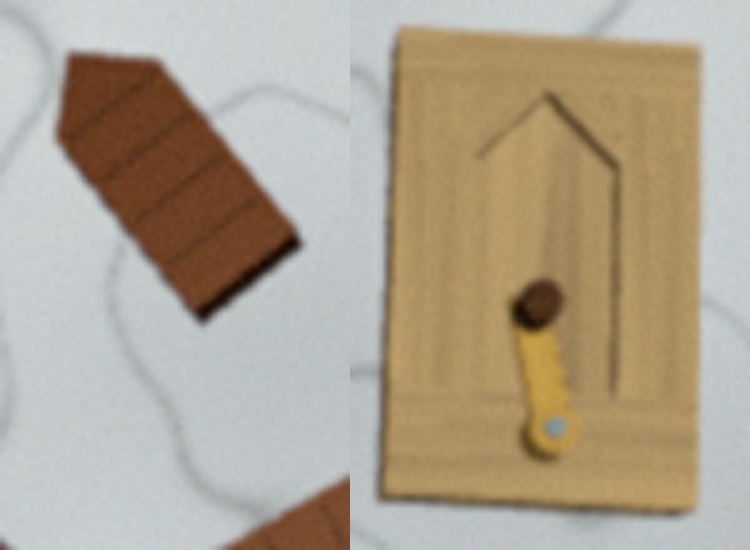

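The crop gives the house block's top-face corners, the board's top corners, the knob top at (545,298) and the pin at (555,428). I'll fit poses from these.

```bash
cat >> h.py <<'E'
def fit(model,meas):
    m=np.array(model,float);w=np.array(meas)[:,:2]
    mc,wc=m.mean(0),w.mean(0);a=m-mc;b=w-wc
    th=np.arctan2((a[:,0]*b[:,1]-a[:,1]*b[:,0]).sum(),(a*b).sum())
    c,s=np.cos(th),np.sin(th);Rm=np.array([[c,-s],[s,c]]);t=wc-Rm@mc
    return t,th,Rm,1000*np.linalg.norm(m@Rm.T+t-w,axis=1)
HM=np.array([[62,0],[34,28],[34,-28],[-62,28],[-62,-28]])/1e3
E
python3 - <<'E'
from h import *
ci=arm.camera_info("top")
b=np.array([(70,52),(58,135),(158,62),(194,309),(297,234)])
bp=(b+.5)/5-.5+[205,135]
t,th,_,r=fit(HM,px2w(ci,bp,.03));print("block",t,th,r)
g=np.array([(402,28),(700,46),(383,494),(695,506)],float)
g=(g-[350,0]+.5)/5-.5+[365,135]
BM=np.array([[90,65],[90,-65],[-110,65],[-110,-65]])/1e3
t,th,Rm,r=fit(BM,px2w(ci,g,.03));print("board",t,th,r)
k=np.array([(545,298),(555,428)],float);k=(k-[350,0]+.5)/5-.5+[365,135]
kw=px2w(ci,k,[.0845,.058]);print("knob,pin",kw,"pin exp",t+Rm@[-.084,0]);kb=(kw[:,:2]-t)@Rm;print("in board",kb)
pin=t+Rm@[-.084,0]
for a in (0,.2,.5,1.0,1.5,1.57,1.65): print(a,pin+.048*np.array([np.cos(a+th),np.sin(a+th)]))
for n,p in (("jar",(309,92)),("plain",(270,249)),("green",(318,170)),("long",(182,240))): print(n,px2w(ci,[p],.03 if n!="jar" else .078))
E
```

```text
block [0.62241764 0.22996449] 0.6544422128835177 [1.02599121 2.00270673 1.85839617 1.98875323 1.42628586]
board [ 0.58068908 -0.12163801] -0.07801651078627135 [1.35004517 0.4188778  0.58594088 1.65522767]
knob,pin [[ 0.54466576 -0.10907167  0.0845    ]
 [ 0.49688334 -0.11524444  0.058     ]] pin exp [ 0.49694459 -0.11509127]
in board [[-0.03689313  0.00972056]
 [-0.08404913 -0.00015747]]
0 [ 0.54479859 -0.11883227]
0.2 [ 0.54458791 -0.10925057]
0.5 [ 0.54073395 -0.09543188]
1.0 [ 0.52594815 -0.07684479]
1.5 [ 0.50406127 -0.06762178]
1.57 [ 0.50072369 -0.06724027]
1.65 [ 0.49688761 -0.06709131]
jar [[0.76626799 0.07354575 0.078     ]]
plain [[0.44777223 0.1587517  0.03      ]]
green [[0.61132122 0.0577211  0.03      ]]
long [[0.46903316 0.33994621 0.03      ]]
```

>>> drive_tool(xyz=[[3.5,4.5,0],[3.5,4.5,0],[3.5,4.5,0],[3.5,4.5,0],[3.5,4.5,0]], rot=[[0,0,-0.028],[0,0,-0.028],[0,0,-0.028],[0,0,-0.028],[0,0,-0.028]], grip=120, squeeze=25)

```text
time_s: 0.72
position: [0.3338, -0.3779, 0.2309]
tcp_rot: [-3.136, -0.18, 0.0]
wrist_force: [1.5, -0.1, -0.2]
gripper_width: 0.528
grip_force: 0.0
```

>>> drive_tool(xyz=[[3.5,4.5,0],[3.5,4.5,0],[3.5,4.5,0],[3.5,4.5,0],[3.5,4.5,0]], rot=[[0,0,0],[0,0,0],[0,0,0],[0,0,0],[0,0,0]])

```text
time_s: 1.35
position: [0.5088, -0.153, 0.231]
tcp_rot: [3.136, 0.182, -0.0]
wrist_force: [0.3, -1.0, -0.0]
gripper_width: 0.529
grip_force: 0.0
```

>>> drive_tool(xyz=[[3.6,4.3,0],[0,0,0]], rot=[[0,0,0],[0,0,0]])

```text
time_s: 1.6
position: [0.5457, -0.1085, 0.2309]
tcp_rot: [-3.135, -0.19, -0.0]
wrist_force: [-1.0, -0.2, 0.6]
gripper_width: 0.528
grip_force: 0.0
```

```bash
python3 - <<'E'
from h import *
import json
ci=arm.camera_info("wrist");print(ci,arm.get_obs()["position"])
json.dump({k:np.array(v).tolist() for k,v in ci.items()},open("w1.json","w"))
cv2.imwrite("pics/w1.png",arm.get_image("wrist")[:,:,::-1])
E
```

```text
{'K': array([[307.68131742,   0.        , 317.45866177],
       [  0.        , 307.68131742, 204.48334485],
       [  0.        ,   0.        ,   1.        ]]), 'D': array([-0.05634713,  0.        ,  0.        ,  0.        ,  0.        ]), 'position': array([ 0.61193248, -0.10085377,  0.37302022]), 'orientation': array([ 2.19340063, -1.94405275, -0.26329019])} [ 0.54572991 -0.10851774  0.23085686]
```

View pics/w1.png

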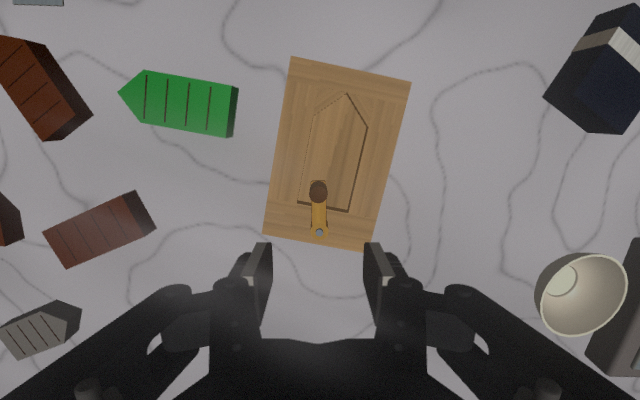

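The wrist view shows the board's top corners at (291,57), (411,82), (263,234) and (371,251). The knob top is at (318,189), the pin at (319,231) and the pocket's point at (347,94).

```bash
python3 - <<'E'
from h import *
import json
ci=json.load(open("w1.json"))
g=[(291,57),(411,82),(263,234),(371,251)]
BM=np.array([[90,65],[90,-65],[-110,65],[-110,-65]])/1e3
t,th,Rm,r=fit(BM,px2w(ci,g,.03));print("board",t,th,r)
kw=px2w(ci,[(318,189),(319,231),(347,94)],[.0845,.058,.03]);print(kw,(kw[:,:2]-t)@Rm)
E
```

```text
board [ 0.57968751 -0.12398063] -0.06090411101038869 [1.47178901 2.18658096 1.08062988 2.58744955]
[[ 0.54873257 -0.10855725  0.0845    ]
 [ 0.49667785 -0.1159676   0.058     ]
 [ 0.6428523  -0.12812099  0.03      ]] [[-0.03183631  0.01351067]
 [-0.08334348  0.00294566]
 [ 0.06329968 -0.00028807]]
```

>>> drive_tool(xyz=[[0,0,-5],[0,0,-5],[0,0,-4],[0,0,-2.7],[0,0,0]], rot=[[0,0,0],[0,0,0],[0,0,0],[0,0,0],[0,0,0]])

```text
time_s: 2.28
position: [0.5405, -0.1121, 0.0616]
tcp_rot: [-3.134, -0.179, 0.011]
wrist_force: [-0.5, 0.2, -0.8]
gripper_width: 0.537
grip_force: 0.0
```

>>> drive_tool(xyz=[[0,0,0],[0,0,0],[0,0,0],[0,0,0],[0,0,0]], rot=[[0,0,0],[0,0,0],[0,0,0],[0,0,0],[0,0,0]], grip=255)

```text
time_s: 2.9
position: [0.5454, -0.1122, 0.0659]
tcp_rot: [3.135, 0.182, 0.004]
wrist_force: [-0.9, -0.2, 6.3]
gripper_width: 0.201
grip_force: 25.1
```

>>> drive_tool(xyz=[[0,0,0.4],[0,0,0]], rot=[[0,0,0],[0,0,0]])

```text
time_s: 3.15
position: [0.5451, -0.1117, 0.0664]
tcp_rot: [3.135, 0.182, 0.005]
wrist_force: [6.9, -1.6, -14.8]
gripper_width: 0.199
grip_force: 26.2
```

>>> drive_tool(xyz=[[-0.1,0.5,-0.2],[-0.28,0.82,0],[-0.42,0.75,0],[-0.55,0.67,0],[0,0,0]], rot=[[0,0,0.18],[0,0,0.18],[0,0,0.18],[0,0,0.18],[0,0,0]])

```text
time_s: 3.78
position: [0.5309, -0.0812, 0.0661]
tcp_rot: [-2.868, -1.272, -0.005]
wrist_force: [3.0, 7.3, -1.1]
gripper_width: 0.198
grip_force: 27.4
```

>>> drive_tool(xyz=[[-0.66,0.55,0],[-0.75,0.43,0],[-0.81,0.29,0],[-0.85,0.14,0],[-0.3,0,0]], rot=[[0,0,0.18],[0,0,0.18],[0,0,0.18],[0,0,0.18],[0,0,0]])

```text
time_s: 4.4
position: [0.4975, -0.0669, 0.0662]
tcp_rot: [-2.237, -2.203, -0.009]
wrist_force: [6.7, 11.1, -5.0]
gripper_width: 0.198
grip_force: 27.1
```

>>> drive_tool(xyz=[[0,0,0],[0,0,0],[0,0,0],[0,0,2],[0,0,5]], rot=[[0,0,0],[0,0,0],[0,0,0],[0,0,0],[0,0,0]], grip=60)

```text
time_s: 5.03
position: [0.4942, -0.0699, 0.1344]
tcp_rot: [-2.234, -2.2, 0.006]
wrist_force: [0.9, -0.3, 0.6]
gripper_width: 0.763
grip_force: 0.0
```

>>> drive_tool(xyz=[[0.5,2,5],[2.3,5.3,2],[2.3,5.3,1.6],[2.3,5.3,1],[2.3,5.3,0]], rot=[[0,0,-0.15],[0,0,-0.15],[0,0,-0.15],[0,0,-0.15],[0,0,-0.15]], grip=20)

```text
time_s: 5.65
position: [0.5955, 0.1633, 0.2339]
tcp_rot: [2.892, 1.224, 0.004]
wrist_force: [0.8, -0.7, 1.4]
gripper_width: 0.923
grip_force: 0.0
```

>>> drive_tool(xyz=[[2.4,5.5,0],[0,0.8,0],[0,0,0],[0,0,0]], rot=[[0,0,-0.15],[0,0,0],[0,0,0],[0,0,0]])

```text
time_s: 6.15
position: [0.6174, 0.2233, 0.2321]
tcp_rot: [2.974, 1.01, -0.002]
wrist_force: [-0.3, 0.3, -0.4]
gripper_width: 0.921
grip_force: 0.0
```

```bash
python3 - <<'E'
from h import *
import json
ci=arm.camera_info("wrist");print(arm.get_obs()["position"],arm.get_obs()["tcp_rot"])
json.dump({k:np.array(v).tolist() for k,v in ci.items()},open("w2.json","w"))
cv2.imwrite("pics/w2.png",arm.get_image("wrist")[:,:,::-1])
E
```

```text
[0.61744261 0.22326188 0.23206083] [ 2.97405826e+00  1.01035614e+00 -1.78629192e-03]
```

View pics/w2.png

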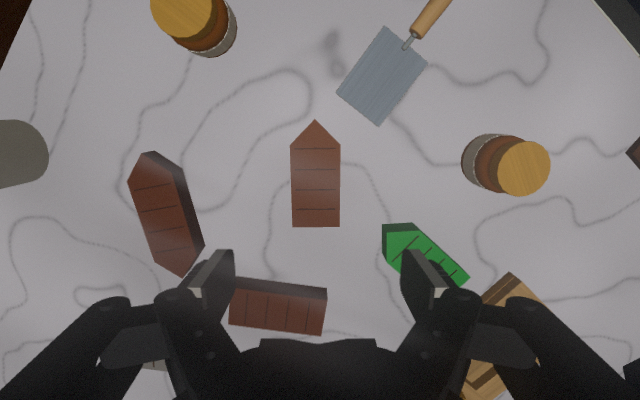

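The house block is centred ahead of the fingers: tip (315,120), shoulders (290,146) and (340,145), square end (292,226) and (340,227).

```bash
python3 - <<'E'
from h import *
import json
ci=json.load(open("w2.json"))
t,th,Rm,r=fit(HM,px2w(ci,[(315,120),(290.5,146),(340,145),(292,226.5),(340,226.5)],.03));print("block",t,th,r,"grasp",t+Rm@[-.008,0])
x,y,_=[2.97406,1.01036,0];print("yaw",2*np.arctan2(y,x))
E
```

```text
block [0.62074761 0.22876567] 0.6621822813458532 [1.10617688 1.00515818 0.65588813 1.27446467 0.84787261] grasp [0.61443839 0.22384696]
yaw 0.6549824365563154
```

>>> drive_tool(xyz=[[-0.2,0.1,-5],[0,0,-5],[0,0,-5],[0,0,-4],[0,0,-1.5]], rot=[[0,0,0.003],[0,0,0],[0,0,0],[0,0,0],[0,0,0]])

```text
time_s: 6.82
position: [0.6135, 0.2237, 0.0245]
tcp_rot: [-2.973, -1.014, 0.009]
wrist_force: [-0.9, -0.2, 0.6]
gripper_width: 0.92
grip_force: 0.0
```

>>> drive_tool(xyz=[[0,0,-1],[0,0,0],[0,0,0]], rot=[[0,0,0],[0,0,0],[0,0,0]])

```text
time_s: 7.2
position: [0.6175, 0.2262, 0.0192]
tcp_rot: [2.973, 1.016, 0.005]
wrist_force: [0.5, 1.2, 1.0]
gripper_width: 0.922
grip_force: 0.0
```

>>> drive_tool(xyz=[[0,0,0],[0,0,0],[0,0,0],[0,0,0]], rot=[[0,0,0],[0,0,0],[0,0,0],[0,0,0]], grip=255, squeeze=50)

```text
time_s: 7.7
position: [0.6172, 0.2263, 0.019]
tcp_rot: [2.973, 1.016, 0.004]
wrist_force: [0.1, 0.6, 6.0]
gripper_width: 0.636
grip_force: 54.2
```

>>> drive_tool(xyz=[[0,0,1],[0,0,3],[0,0,4],[0,0,4],[0,0,0]], rot=[[0,0,0],[0,0,0],[0,0,0],[0,0,0],[0,0,0]])

```text
time_s: 8.32
position: [0.6188, 0.2267, 0.1415]
tcp_rot: [2.972, 1.016, 0.013]
wrist_force: [0.3, 0.8, -2.9]
gripper_width: 0.635
grip_force: 53.7
```

>>> drive_tool(xyz=[[-0.4,-3.5,0],[-0.5,-4.5,0],[-0.5,-4.5,0],[-0.5,-4.5,0],[-0.5,-4.5,0]], rot=[[0,0,-0.08],[0,0,-0.1],[0,0,-0.1],[0,0,-0.1],[0,0,-0.1]])

```text
time_s: 8.95
position: [0.5896, 0.0095, 0.1348]
tcp_rot: [-3.129, -0.276, 0.007]
wrist_force: [0.8, -0.1, -2.4]
gripper_width: 0.635
grip_force: 53.7
```

>>> drive_tool(xyz=[[-0.5,-4.5,0],[-0.5,-4,0],[-0.4,-3,0],[-0.4,-1.9,0],[0,0,0]], rot=[[0,0,-0.1],[0,0,-0.1],[0,0,-0.048],[0,0,0],[0,0,0]])

```text
time_s: 9.57
position: [0.5727, -0.1238, 0.1359]
tcp_rot: [-3.139, 0.111, 0.004]
wrist_force: [0.7, 1.1, -3.2]
gripper_width: 0.634
grip_force: 53.7
```

>>> drive_tool(xyz=[[0,0,0],[0,0,0]], rot=[[0,0,0],[0,0,0]])

```text
time_s: 9.82
position: [0.574, -0.122, 0.1371]
tcp_rot: [-3.139, 0.106, 0.0]
wrist_force: [0.4, -0.8, -2.8]
gripper_width: 0.638
grip_force: 53.7
```

```bash
python3 - <<'E'
from h import *
import json
ci=arm.camera_info("wrist");o=arm.get_obs();print(o["position"],o["tcp_rot"],o["wrist_force"],o["gripper_width"])
json.dump({k:np.array(v).tolist() for k,v in ci.items()},open("w3.json","w"))
im=arm.get_image("wrist")[:,:,::-1]
cv2.imwrite("pics/w3.png",im)
cv2.imwrite("pics/w3c.png",cv2.convertScaleAbs(cv2.resize(im[60:360,180:460],None,fx=2,fy=2,interpolation=cv2.INTER_CUBIC),alpha=1.4))
E
```

```text
[ 0.57397218 -0.12195478  0.13707786] [-3.13933916e+00  1.06123841e-01  4.77392978e-04] [ 0.39465112 -0.82251448 -2.75742208] 0.6375214862229456
```

View pics/w3c.png

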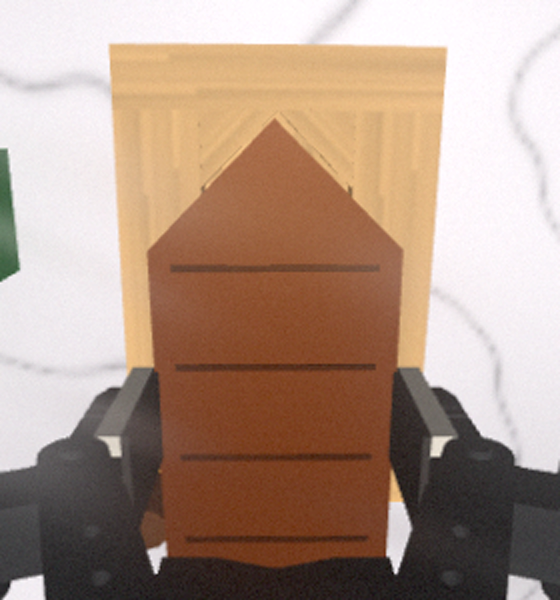

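The view shows the held block: tip (276,118), shoulders (148,250) and (402,250). Behind it are the board's far corners at (109,44) and (447,47), and the pocket's shoulder marks at (203,188) and (350,188), so it looks well centred.

```bash
python3 - <<'E'
from h import *
import json
ci=json.load(open("w3.json"))
c=lambda p:(np.array(p,float)+.5)/2-.5+[180,60]
b=px2w(ci,c([(276,118),(148,250),(402,250)]),.148)
t,th,_,r=fit(HM[:3],b);print("block",t,th,r)
g=px2w(ci,c([(109,44),(447,47)]),.03);print(g)
d=g[0]-g[1];print("board yaw",np.arctan2(-d[0],d[1]), "w",np.hypot(*d[:2]))
s=px2w(ci,c([(203,188),(350,188)]),.03);print("shoulders",s,np.linalg.norm(s[0]-s[1]))
for th in(-.07,):
  Rm=R.from_euler("z",th).as_matrix()[:2,:2];print("board org", g.mean(0)[:2]-Rm@[.09,0],s.mean(0)[:2]-Rm@[.035,0])
E
```

```text
block [ 0.57950465 -0.1223909 ] -0.07028486300660688 [0.19541245 0.27588671 0.40942936]
[[ 0.67393279 -0.06492355  0.03      ]
 [ 0.66398396 -0.19413131  0.03      ]]
board yaw -0.07684705930792934 w 0.1295902150610356
shoulders [[ 0.61652044 -0.09568103  0.03      ]
 [ 0.61247834 -0.1547392   0.03      ]] 0.05919633613526073
board org [ 0.57917878 -0.12323257] [ 0.57958511 -0.12276212]
```

>>> drive_tool(xyz=[[0,-0.05,-3],[0,0,-3],[0,0,-1.7],[0,0,-0.6],[0,0,0]], rot=[[0,0,-0.003],[0,0,0],[0,0,0],[0,0,0],[0,0,0]])

```text
time_s: 10.5
position: [0.5743, -0.1236, 0.0545]
tcp_rot: [3.14, -0.113, 0.0]
wrist_force: [0.3, 0.0, -2.5]
gripper_width: 0.634
grip_force: 53.7
```

>>> drive_tool(xyz=[[0,0,0],[0,0,0]], rot=[[0,0,0],[0,0,0]])

```text
time_s: 10.75
position: [0.5748, -0.124, 0.0554]
tcp_rot: [3.139, -0.113, 0.003]
wrist_force: [-0.7, 0.0, -3.4]
gripper_width: 0.639
grip_force: 53.7
```

```bash
python3 - <<'E'
from h import *
import json
for i in range(4):
    o=arm.get_obs();ci=arm.camera_info("wrist");print(o["position"],o["tcp_rot"]);im=arm.get_image("wrist")[:,:,::-1]
json.dump({k:np.array(v).tolist() for k,v in ci.items()},open("w4.json","w"))
cv2.imwrite("pics/w4c.png",cv2.convertScaleAbs(cv2.resize(im[60:360,180:460],None,fx=2,fy=2,interpolation=cv2.INTER_CUBIC),alpha=1.4))
E
```

```text
[ 0.5748218  -0.12397085  0.05540443] [ 3.13902541 -0.11345013  0.00326396]
[ 0.57465802 -0.12393724  0.05523997] [ 3.13910346e+00 -1.13535702e-01  2.77378864e-03]
[ 0.57441383 -0.12386578  0.05502107] [ 3.13925308e+00 -1.13490969e-01  1.97394408e-03]
[ 0.57426876 -0.12382372  0.05485429] [ 3.13928820e+00 -1.13456915e-01  1.54127654e-03]
```

View pics/w4c.png

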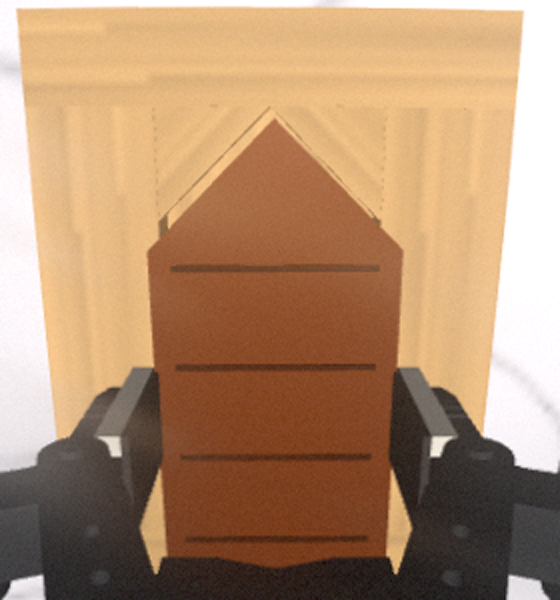

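The pocket's point is at about (269,107) and the block's tip at (276,118). The pocket shoulders are at (160,220) and (379,220), and the board corners at (17,9) and (523,11), so the block sits slightly to the right.

```bash
python3 - <<'E'
from h import *
import json
ci=json.load(open("w4.json"))
c=lambda p:(np.array(p,float)+.5)/2-.5+[180,60]
b=px2w(ci,c([(276,118),(148,250),(402,250)]),.0549+.011)
t,th,_,r=fit(HM[:3],b);print("block",t,th,r)
g=px2w(ci,c([(17,9),(523,11)]),.03)
d=g[0]-g[1];th=np.arctan2(-d[0],d[1]);print("board yaw",th, "w",np.hypot(*d[:2]))
s=px2w(ci,c([(269,107),(160,220),(379,220)]),.03);print(np.linalg.norm(s[1]-s[2]))
Rm=R.from_euler("z",-.075).as_matrix()[:2,:2]
for o in(g.mean(0)[:2]-Rm@[.09,0],s[0,:2]-Rm@[.0655,0],s[1:].mean(0)[:2]-Rm@[.035,0]):print("org",o,"need cm",(o-t)*100)
E
```

```text
block [ 0.57980119 -0.1242686 ] -0.07501835646231408 [0.20357204 0.29708143 0.42655035]
board yaw -0.0773938693114911 w 0.12922373939642184
0.05993894620763431
org [ 0.57926152 -0.12275107] need cm [-0.05396691  0.1517529 ]
org [ 0.57926444 -0.12251545] need cm [-0.05367468  0.17531533]
org [ 0.57998826 -0.12267689] need cm [0.01870703 0.15917118]
```

>>> drive_tool(xyz=[[0,0.15,0],[0,0,0],[0,0,-0.3],[0,0,-0.3],[0,0,-0.3]], rot=[[0,0,-0.002],[0,0,0],[0,0,0],[0,0,0],[0,0,0]])

```text
time_s: 11.58
position: [0.5738, -0.1222, 0.0449]
tcp_rot: [-3.139, 0.117, 0.001]
wrist_force: [1.0, 1.7, -1.8]
gripper_width: 0.636
grip_force: 53.7
```

>>> drive_tool(xyz=[[0,0,-0.2],[0,0,-0.2],[0,0,0],[0,0,0]], rot=[[0,0,0],[0,0,0],[0,0,0],[0,0,0]])

```text
time_s: 12.08
position: [0.574, -0.1222, 0.0413]
tcp_rot: [3.139, -0.116, 0.0]
wrist_force: [-0.4, -0.0, -2.1]
gripper_width: 0.638
grip_force: 53.7
```

>>> drive_tool(xyz=[[0,0,-0.2],[0,0,-0.1],[0,0,-0.1],[0,0,0],[0,0,0]], rot=[[0,0,0],[0,0,0],[0,0,0],[0,0,0],[0,0,0]])

```text
time_s: 12.7
position: [0.5739, -0.1222, 0.0373]
tcp_rot: [3.139, -0.116, 0.0]
wrist_force: [0.9, -0.1, -1.8]
gripper_width: 0.631
grip_force: 53.7
```

>>> drive_tool(xyz=[[0,0,-0.1],[0,0,0],[0,0,0]], rot=[[0,0,0],[0,0,0],[0,0,0]])

```text
time_s: 13.08
position: [0.5739, -0.1222, 0.0363]
tcp_rot: [-3.139, 0.117, 0.0]
wrist_force: [0.3, 0.3, -1.9]
gripper_width: 0.636
grip_force: 53.7
```

>>> drive_tool(xyz=[[0,0,-0.1],[0,0,0],[0,0,0]], rot=[[0,0,0],[0,0,0],[0,0,0]])

```text
time_s: 13.45
position: [0.5739, -0.1222, 0.0352]
tcp_rot: [-3.139, 0.116, 0.0]
wrist_force: [0.8, -0.6, -2.1]
gripper_width: 0.636
grip_force: 53.7
```

>>> drive_tool(xyz=[[0,0,-0.05],[0,0,0],[0,0,0]], rot=[[0,0,0],[0,0,0],[0,0,0]])

```text
time_s: 13.82
position: [0.574, -0.1222, 0.0351]
tcp_rot: [3.139, -0.117, 0.0]
wrist_force: [-0.6, 0.6, 0.0]
gripper_width: 0.634
grip_force: 54.0
```

>>> drive_tool(xyz=[[0,0,-0.02],[0,0,0],[0,0,0],[0,0,0]], rot=[[0,0,0],[0,0,0],[0,0,0],[0,0,0]], grip=50)

```text
time_s: 14.32
position: [0.574, -0.1222, 0.0346]
tcp_rot: [3.139, -0.117, 0.0]
wrist_force: [0.1, 0.2, -0.2]
gripper_width: 0.801
grip_force: 0.0
```

>>> drive_tool(xyz=[[0,0,1],[0,0,4],[0,0,5],[0,0,5],[0,0,4]], rot=[[0,0,0],[0,0,0],[0,0,0],[0,0,0],[0,0,0]])

```text
time_s: 14.95
position: [0.5746, -0.1224, 0.2279]
tcp_rot: [3.139, -0.117, 0.005]
wrist_force: [0.4, 0.2, 0.3]
gripper_width: 0.805
grip_force: 0.0
```

>>> drive_tool(xyz=[[-2.5,1,0],[0,0,0],[0,0,0]], rot=[[0,0,0],[0,0,0],[0,0,0]])

```text
time_s: 15.32
position: [0.5492, -0.1123, 0.2247]
tcp_rot: [3.139, -0.116, 0.001]
wrist_force: [-1.5, 0.1, 0.3]
gripper_width: 0.807
grip_force: 0.0
```

```bash
python3 - <<'E'
from h import *
import json
ci=arm.camera_info("wrist");o=arm.get_obs();print(o["position"],o["tcp_rot"])
json.dump({k:np.array(v).tolist() for k,v in ci.items()},open("w5.json","w"))
im=arm.get_image("wrist")[:,:,::-1]
cv2.imwrite("pics/w5c.png",cv2.convertScaleAbs(cv2.resize(im[30:290,200:460],None,fx=2.3,fy=2.3,interpolation=cv2.INTER_CUBIC),alpha=1.5))
E
```

```text
[ 0.54915664 -0.11228405  0.22465765] [ 3.13922333e+00 -1.16480494e-01  1.04185633e-03]
```

View pics/w5c.png

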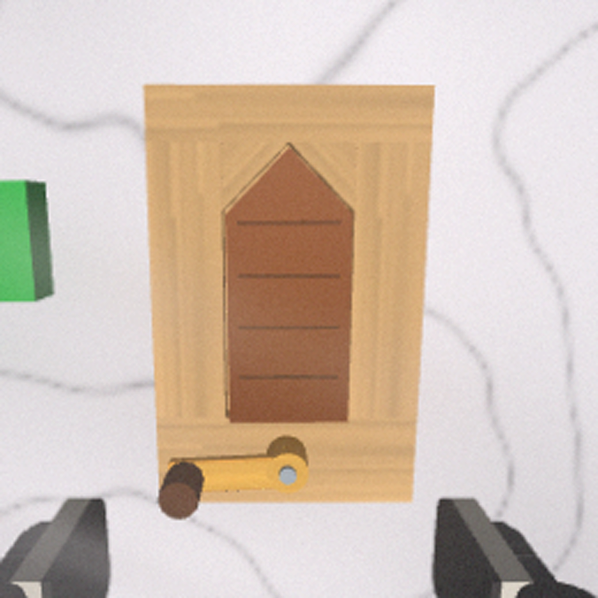

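The block is seated square in the pocket, and the keeper is aside with the knob at (180,490). Next I turn the tool and grip the knob.

>>> drive_tool(xyz=[[-1,0.9,0],[-1,0.9,0],[-1,0.9,0],[-1,0.9,0],[-1.2,0.9,0]], rot=[[0,0,0.18],[0,0,0.18],[0,0,0.18],[0,0,0.18],[0,0,0.18]], grip=120)

```text
time_s: 16.0
position: [0.4971, -0.0671, 0.224]
tcp_rot: [-2.874, -1.269, 0.001]
wrist_force: [0.6, -0.3, -0.0]
gripper_width: 0.53
grip_force: 0.0
```

>>> drive_tool(xyz=[[0,0,0],[0,0,0],[0,0,-3],[0,0,-3],[0,0,0]], rot=[[0,0,0.18],[0,0,0.18],[0,0,0.18],[0,0,0.18],[0,0,0]])

```text
time_s: 16.62
position: [0.4947, -0.0668, 0.1616]
tcp_rot: [-2.247, -2.187, 0.006]
wrist_force: [0.7, -0.6, 0.2]
gripper_width: 0.53
grip_force: 0.0
```

>>> drive_tool(xyz=[[0,0,0]], rot=[[0,0,0]])

```text
time_s: 16.75
position: [0.4978, -0.0674, 0.1651]
tcp_rot: [2.251, 2.19, 0.001]
wrist_force: [0.7, 0.4, 0.6]
gripper_width: 0.529
grip_force: 0.0
```

>>> drive_tool(xyz=[[0,0,-4],[0,0,-4],[0,0,-1.7],[0,0,0],[0,0,0]], rot=[[0,0,0],[0,0,0],[0,0,0],[0,0,0],[0,0,0]])

```text
time_s: 17.38
position: [0.4987, -0.0676, 0.0693]
tcp_rot: [2.247, 2.191, 0.003]
wrist_force: [0.2, -0.2, -0.2]
gripper_width: 0.531
grip_force: 0.0
```

>>> drive_tool(xyz=[[0,0,0],[0,0,0],[0,0,0],[0,0,0],[0,0,0]], rot=[[0,0,0],[0,0,0],[0,0,0],[0,0,0],[0,0,0]], grip=255, squeeze=25)

```text
time_s: 18.0
position: [0.498, -0.0674, 0.0689]
tcp_rot: [2.248, 2.192, 0.002]
wrist_force: [-1.7, 0.7, 7.1]
gripper_width: 0.197
grip_force: 24.5
```

>>> drive_tool(xyz=[[0.86,-0.08,0.1],[0.82,-0.24,0],[0.77,-0.39,0],[0.69,-0.53,0],[0.58,-0.64,0]], rot=[[0,0,-0.18],[0,0,-0.18],[0,0,-0.18],[0,0,-0.18],[0,0,-0.18]])

```text
time_s: 18.62
position: [0.535, -0.0869, 0.0691]
tcp_rot: [2.98, 0.989, 0.002]
wrist_force: [-0.1, -3.3, 0.6]
gripper_width: 0.193
grip_force: 24.9
```

>>> drive_tool(xyz=[[0.46,-0.73,0],[0.32,-0.8,0],[0.17,-0.84,0],[0,-0.6,0],[0,0,0]], rot=[[0,0,-0.18],[0,0,-0.18],[0,0,-0.18],[0,0,-0.13],[0,0,0]])

```text
time_s: 19.25
position: [0.5447, -0.1171, 0.0691]
tcp_rot: [3.139, -0.035, 0.004]
wrist_force: [1.3, -3.6, -0.3]
gripper_width: 0.196
grip_force: 24.8
```

>>> drive_tool(xyz=[[0,-0.2,0],[0,0,0]], rot=[[0,0,-0.03],[0,0,0]])

```text
time_s: 19.5
position: [0.5446, -0.1183, 0.0691]
tcp_rot: [3.139, -0.083, 0.004]
wrist_force: [2.2, -4.7, 0.9]
gripper_width: 0.2
grip_force: 24.8
```

>>> drive_tool(xyz=[[0,0,0],[0,0,0],[0,0,0],[0,0,2],[0,0,5]], rot=[[0,0,0],[0,0,0],[0,0,0],[0,0,0],[0,0,0]], grip=90)

```text
time_s: 20.12
position: [0.5404, -0.1164, 0.1361]
tcp_rot: [-3.138, 0.085, 0.013]
wrist_force: [1.6, 0.5, -0.1]
gripper_width: 0.644
grip_force: 0.0
```

>>> drive_tool(xyz=[[0,0,5],[-2,0,3],[0,0,0],[0,0,0]], rot=[[0,0,0],[0,0,0],[0,0,0],[0,0,0]])

```text
time_s: 20.62
position: [0.523, -0.1173, 0.2176]
tcp_rot: [-3.14, 0.085, 0.002]
wrist_force: [-0.0, -0.1, -0.5]
gripper_width: 0.65
grip_force: 0.0
```

```bash
python3 - <<'E'
from h import *
im=arm.get_image("wrist")[:,:,::-1];print(arm.get_obs()["position"])
cv2.imwrite("pics/w6c.png",cv2.convertScaleAbs(cv2.resize(im[30:290,200:460],None,fx=2,fy=2,interpolation=cv2.INTER_CUBIC),alpha=1.5))
E
```

```text
[ 0.52279734 -0.11720221  0.21692396]
```

View pics/w6c.png

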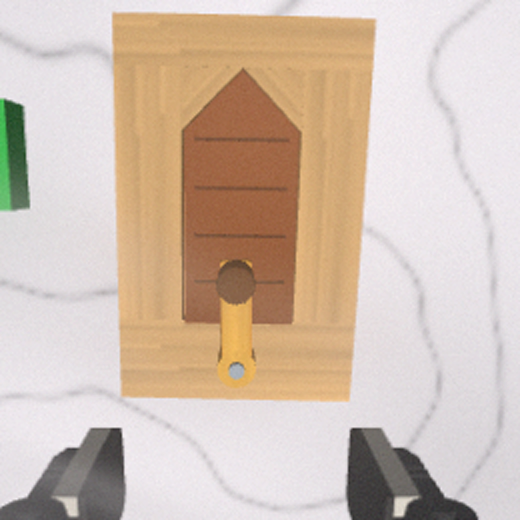

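The keeper lies over the seated block: pin (236,371), knob (235,282), within about 0.03 rad of the board's axis. I'm handing it in.

```bash
python3 -c "
from rig import arm
print(arm.sign_off())"
```

```text
the job is handed in; nothing more can be done
None
```

The house block is seated flat in its pocket and the keeper is turned back over it, about 0.03 rad from its stop by the last picture; I handed the job in at about 21 s, and the sign-off returned no verdict.

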